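# Put the hand stamps away and close the ink pad

## Task

Stamping is done for the day: stand every hand stamp, including the one left on the ink pad, upright on its sole in the bays of the open cabinet drawer, then push the drawer fully home so that its catch holds it, and lower the lid of the ink pad until it is fully closed, so that the ink does not dry. Slam neither drawer nor lid, keep the refill bottles standing in their bays, and leave the other things on the bench as they are.

Things in the scene. Friction and masses are not known exactly. Their poses are not given: they have to be found in the camera images.
- stamp_red: Hand stamp: rectangular wooden block 48 x 40 mm (long side along its own x) with a rubber sole, 20 mm high, and an upright round light red handle 24 mm across, up to 76 mm above the sole. Origin: centre of the sole; z up through the handle. Starts standing on the bench; may be absent. About 70 g.
- stamp_green: Hand stamp: rectangular wooden block 48 x 40 mm (long side along its own x) with a rubber sole, 20 mm high, and an upright round light green handle 24 mm across, up to 76 mm above the sole. Origin: centre of the sole; z up through the handle. Starts standing on the bench; may be absent. About 70 g.
- stamp_yellow: Hand stamp: rectangular wooden block 48 x 40 mm (long side along its own x) with a rubber sole, 20 mm high, and an upright round light yellow handle 24 mm across, up to 76 mm above the sole. Origin: centre of the sole; z up through the handle. Starts standing on the bench; may be absent. About 70 g.
- stamp_black: Hand stamp: rectangular wooden block 48 x 40 mm (long side along its own x) with a rubber sole, 20 mm high, and an upright round light black handle 24 mm across, up to 76 mm above the sole. Origin: centre of the sole; z up through the handle. Starts standing on the bench; may be absent. About 70 g.
- stamp_white: Hand stamp: rectangular wooden block 48 x 40 mm (long side along its own x) with a rubber sole, 20 mm high, and an upright round light white handle 24 mm across, up to 76 mm above the sole. Origin: centre of the sole; z up through the handle. Starts standing on the bench; may be absent. About 70 g.
- stamp_wood: Hand stamp: rectangular wooden block 48 x 40 mm (long side along its own x) with a rubber sole, 20 mm high, and an upright round light dark brown wood handle 24 mm across, up to 76 mm above the sole. Origin: centre of the sole; z up through the handle. Starts standing on the open ink pad. About 70 g.
- cabinet: Grey steel stamp cabinet fixed to the bench, 215 mm deep (x) x 286 mm wide (y) x 114 mm high; flat packs lie on the rear half of its roof, up to 142 mm. Origin: centre of the underside. Its front, with the drawer, faces its own -x; z up.
- drawer (a joint): Travel of the cabinet's drawer in m: 0 = fully home, 0.15 = fully out (towards the cabinet's -x). The runners drag with about 1 N. A spring roller catch resists from 14 mm before home (about 7 N to ride over it, easing below 8 mm, over centre at 6 mm) and then holds the drawer in: push on until it stops at 0. Left on the near side of the catch, the drawer stays or is pressed back to about 14 mm.
- drawer_floor (a point): Centre of the drawer's inner floor; moves with it; axes as the cabinet (x to its back, y left, z up). Inside 135 mm (x) by 241 mm (y). 8 bays of about 65 x 56 mm, one stamp each: rows centred at x = -35 and +35 mm, columns at y = -92, -31, +31, +92 mm. Walls rise 37 mm, dividers 31 mm above this floor, 5 mm thick. With the drawer out, the rear row ends about level with the cabinet's front.
- drawer_front (a point): Middle of the top edge of the drawer's grey front, on its outer face; axes as the cabinet. The front is 14 mm thick (x), 280 mm wide (y), its top edge 104 mm above the bench; at home it lies against the cabinet's front.
- drawer_pull (a point): Middle of the outer face of the dark lip pull on the drawer front (lip 90 mm wide along y, 12 mm high, 12 mm proud of the drawer front), 83 mm above the bench; axes as the cabinet. Pushing here towards the cabinet's +x closes the drawer.
- refill_blue: Small blue bottle of refill ink, 32 mm across, 70 mm high, standing in one of the drawer's bays; may be absent. Origin: centre of its underside; z up. It belongs there.
- refill_red: Small red bottle of refill ink, 32 mm across, 70 mm high, standing in one of the drawer's bays; may be absent. Origin: centre of its underside; z up. It belongs there.
- refill_black: Small black bottle of refill ink, 32 mm across, 70 mm high, standing in one of the drawer's bays; may be absent. Origin: centre of its underside; z up. It belongs there.
- inkpad: Black ink pad fixed to the bench: base 100 mm (x) x 170 mm (y) x 14 mm, with a blue felt 82 x 152 mm whose top is 18 mm above the bench. Origin: centre of the underside. The lid is hinged along its far (+x) long side.
- lid (a joint): Angle of the ink pad's lid in rad: 0 = closed flat on the base, 1.57 = upright, up to 1.9 = leaning back. The hinge is stiff: the lid stays where it is left and has to be pushed all the way (about 1.5 N at its free edge).
- lid_hinge (a point): Middle of the lid's hinge line, 14.5 mm above the bench. Axes turn with the lid: the hinge line is its y; the lid reaches 100 mm from here along its own -x, its underside at z = 0 and its outer face at z = 13.5 mm.
- lid_edge (a point): Middle of the lid's free edge, on the outer face; turns with the lid (axes as lid_hinge). A blue thumb tab 40 mm wide stands out 5 mm further there.
- tape: Bystander: yellow roll of tape lying flat, 90 mm across, 25 mm high.
- cut: Bystander: wood-mounted printing block, 40 x 26 x 23 mm.
- jar: Bystander: glass ink jar with red cap, 68 mm across, 75 mm high.
- mug: Bystander: white mug, 80 mm across, 90 mm high.
- brush: Bystander: brush lying on the bench.
- eraser: Bystander: eraser, 55 x 22 x 12 mm.
There are look-alikes about, which are no part of the job. What is shaped like the stamp_wood but turquoise is not meant.

How it is judged (in metres and radians):
On the way, in this order (a step that is already met when the one before it is completed fails the run):
1. every stamp stands upright on the floor of the drawer, let go (x of stamp_red in the frame of drawer_floor between -0.07 and 0.07 m and y of stamp_red in the frame of drawer_floor between -0.123 and 0.123 m and z of stamp_red in the frame of drawer_floor between -0.006 and 0.008 m and angle between each of stamp_red, stamp_green, stamp_yellow, stamp_black, stamp_white, stamp_wood's own z axis and vertical below 0.15 rad and x of stamp_green in the frame of drawer_floor between -0.07 and 0.07 m and y of stamp_green in the frame of drawer_floor between -0.123 and 0.123 m and z of stamp_green in the frame of drawer_floor between -0.006 and 0.008 m and x of stamp_yellow in the frame of drawer_floor between -0.07 and 0.07 m and y of stamp_yellow in the frame of drawer_floor between -0.123 and 0.123 m and z of stamp_yellow in the frame of drawer_floor between -0.006 and 0.008 m and x of stamp_black in the frame of drawer_floor between -0.07 and 0.07 m and y of stamp_black in the frame of drawer_floor between -0.123 and 0.123 m and z of stamp_black in the frame of drawer_floor between -0.006 and 0.008 m and x of stamp_white in the frame of drawer_floor between -0.07 and 0.07 m and y of stamp_white in the frame of drawer_floor between -0.123 and 0.123 m and z of stamp_white in the frame of drawer_floor between -0.006 and 0.008 m and x of stamp_wood in the frame of drawer_floor between -0.07 and 0.07 m and y of stamp_wood in the frame of drawer_floor between -0.123 and 0.123 m and z of stamp_wood in the frame of drawer_floor between -0.006 and 0.008 m and contact force between each of stamp_red, stamp_green, stamp_yellow, stamp_black, stamp_white, stamp_wood and the fingers below 0.5 N), for 0.2 s.
2. the drawer is home at its catch (value of joint drawer below 0.003 m), for 0.2 s.
At the end, for the whole second after the job is handed in: Every stamp present and any refill bottles stand on the drawer's floor (origin within the box, at most 8 mm above the floor, tilted under 0.15 rad); the drawer is within 3 mm of home; the lid is within 0.05 rad of closed (value of joint drawer below 0.003 m and value of joint lid below 0.05 rad and x of stamp_red in the frame of drawer_floor between -0.07 and 0.07 m and y of stamp_red in the frame of drawer_floor between -0.123 and 0.123 m and z of stamp_red in the frame of drawer_floor between -0.006 and 0.008 m and angle between each of stamp_red, stamp_green, stamp_yellow, stamp_black, stamp_white, stamp_wood, refill_blue, refill_red, refill_black's own z axis and vertical below 0.15 rad and x of stamp_green in the frame of drawer_floor between -0.07 and 0.07 m and y of stamp_green in the frame of drawer_floor between -0.123 and 0.123 m and z of stamp_green in the frame of drawer_floor between -0.006 and 0.008 m and x of stamp_yellow in the frame of drawer_floor between -0.07 and 0.07 m and y of stamp_yellow in the frame of drawer_floor between -0.123 and 0.123 m and z of stamp_yellow in the frame of drawer_floor between -0.006 and 0.008 m and x of stamp_black in the frame of drawer_floor between -0.07 and 0.07 m and y of stamp_black in the frame of drawer_floor between -0.123 and 0.123 m and z of stamp_black in the frame of drawer_floor between -0.006 and 0.008 m and x of stamp_white in the frame of drawer_floor between -0.07 and 0.07 m and y of stamp_white in the frame of drawer_floor between -0.123 and 0.123 m and z of stamp_white in the frame of drawer_floor between -0.006 and 0.008 m and x of stamp_wood in the frame of drawer_floor between -0.07 and 0.07 m and y of stamp_wood in the frame of drawer_floor between -0.123 and 0.123 m and z of stamp_wood in the frame of drawer_floor between -0.006 and 0.008 m and x of refill_blue in the frame of drawer_floor between -0.07 and 0.07 m and y of refill_blue in the frame of drawer_floor between -0.123 and 0.123 m and z of refill_blue in the frame of drawer_floor between -0.006 and 0.008 m and x of refill_red in the frame of drawer_floor between -0.07 and 0.07 m and y of refill_red in the frame of drawer_floor between -0.123 and 0.123 m and z of refill_red in the frame of drawer_floor between -0.006 and 0.008 m and x of refill_black in the frame of drawer_floor between -0.07 and 0.07 m and y of refill_black in the frame of drawer_floor between -0.123 and 0.123 m and z of refill_black in the frame of drawer_floor between -0.006 and 0.008 m); the robot touches nothing.
It fails at once if the drawer is slammed (faster than 0.6 m/s) (velocity of joint drawer below -0.6 m/s).
It fails at once if the lid is slammed (faster than 5 rad/s) (velocity of joint lid below -5 rad/s).
It fails at once if a bystander is pushed more than 6 cm from its place (distance of any of tape, cut, jar, mug, brush, eraser from where it was at the start of the episode above 0.06 m).
It fails at once if the mug or the jar is tipped over (angle between any of mug, jar's own z axis and vertical above 0.6 rad).
Of refill_blue, refill_red, refill_black only 1 to 2 are there at a start; the rules pass over those that are not, and their reading is None.
Of stamp_red, stamp_green, stamp_yellow, stamp_black, stamp_white only 3 to 5 are there at a start; the rules pass over those that are not, and their reading is None.
At some moment in a run one of stamp_red, stamp_green, stamp_yellow, stamp_black, stamp_white may be knocked a few centimetres aside while the robot is not near it.
It also fails if it takes over 210 s, if anything falls off the work surface, if the arm or the gripper's body presses on something with over 40 N, if the wrist force passes 120 N, or if a joint passes its speed limit or range.

## Robot

A 6-joint arm with a two-finger parallel gripper is mounted at the origin on the work surface. World frame = base frame: x ahead of the robot, y to its left, z up, the work surface at z = 0. Lengths are in mm, angles in degrees, forces in N, time in s.
With the tool pointing down it reaches from about 400 to 925 mm from the base axis. Payload 12.5 kg.
Tool frame: the origin (TCP) lies between the finger pads; the fingertips stand 19 mm ahead of it and the grasp point (between the pads) is the TCP; z points along the fingers, y is the line along which they close (so a half turn about z gives the same grasp; the last joint's range is limited). The gripper opens to 95 mm and grips with 3 to 60 N. Pads are 20 mm wide; open, the fingers measure 119 mm over their backs; the gripper's body (75 mm by 180 mm) begins 59 mm behind the grasp point.
Start: joints at [65.455, 28.126, 89.318, -0, 62.55, -6.05], TCP at [198.247, 592.742, 233.661] pointing down, gripper open.
Joint ranges: [-177.58, 177.58], [-47.91, 125.51], [2.72, 160], [-65.01, 245.01], [3.68, 167.84], [-153.87, 153.87]. Speed limits (degrees/s): [127.2, 127.2, 159.86, 180, 180, 180].

## Interface

Orientations are given as a 3x3 rotation matrix whose columns are the frame's x, y, z axes.
In Python, from workcell import robot gives the robot as it stands. The module is installed in compiled form; this text tells all that it offers. Calls block until the motion is done:
- robot.movep(position, orientation): joint-space move of the TCP to a pose.
- robot.move_straight(position, v=150, rotation=None, force_limit=None): straight line of the TCP; rotation=None keeps the orientation; v is the mean speed in mm/s. With force_limit (N) it stops when the force on the tool has changed by that much, and returns True; else False.
- robot.move_joints(angles): joint-space move.
- robot.set_gripper(opening, f_grip=None): finger opening in mm; f_grip is the grip in N (None keeps the last); returns when the fingers have stopped.
- robot.wait(seconds).
- robot.solve_ik(position, orientation): joint angles nearest the present ones, or None.
- robot.get_image(name): name is "scene" or "top" or "wrist"; returns a dict with "frame" (400x640x3 uint8, blue, green, red), "fx", "fy", "cx", "cy" (pixels), "rvec" (rotation vector, rad) and "tvec" (3), from world to camera coordinates, as OpenCV has them; the wrist camera has in their place "hand_eye" (4x4, takes a point from camera to tool coordinates, whose origin is the TCP and whose axes are the flange's). Camera axes: x right, y down, z forward; pixel columns grow to the right and rows downward; lengths in mm; the calibration is good to about 2 mm. The wrist camera is an equidistant fisheye: a pixel r from the principal point sees the ray r / f radians off the axis. A picture is of the moment at which its call begins: read the wrist's pose just before it. There is no depth.
A pose or a line that the arm cannot do raises robot.PlanningError and nothing moves.
- robot.finish_job(): hands the job in; it is judged then, once.
Readings, each from a call of its own:
- robot.current_clock(): time.
- robot.current_joint_pos(): joint angles.
- robot.current_qd(): joint speeds.
- robot.current_joint_torque(): joint torques, N m.
- robot.current_ee_pos(): TCP position.
- robot.current_orientation(): TCP orientation.
- robot.current_ft_force(): force on the tool from outside, world axes, zero at the start.
- robot.current_ft_torque(): the same for the moment, N m.
- robot.current_opening(): finger opening in mm.
- robot.current_gripper_force(): force on a finger pad.
Only numpy, scipy, OpenCV 4.12 (cv2) and the standard library are available. Lean on these libraries where they do the work, as an engineer would, in place of code of your own. Each camera call takes 0.05 s, during which the arm holds its last target. There are 200 camera calls.

## Working session

There is one attempt and no reset: what is moved stays moved. The work goes in short steps, each a Python script; the robot and the scene stay as the last script left them, time stands still between calls to the robot, and variables do not carry over. Pictures are saved under pics/ and viewed, at most 14 in all, crops included, and the job is handed in when it is done.

```bash
mkdir -p pics
cat > h.py <<'E'
import numpy as np, cv2
from workcell import robot
def grab(name,save=None):
    d=robot.get_image(name)
    if save: cv2.imwrite('pics/'+save+'.png',d['frame'])
    return d
def ray(d,u,v):
    R,_=cv2.Rodrigues(np.array(d['rvec'],float)); t=np.array(d['tvec'],float).ravel()
    c=-R.T@t; r=R.T@np.array([(u-d['cx'])/d['fx'],(v-d['cy'])/d['fy'],1]); return c,r
def onz(d,u,v,z):
    c,r=ray(d,u,v); return c+r*(z-c[2])/r[2]
def proj(d,P):
    R,_=cv2.Rodrigues(np.array(d['rvec'],float)); q=R@np.array(P,float)+np.array(d['tvec'],float).ravel()
    return np.array([d['fx']*q[0]/q[2]+d['cx'],d['fy']*q[1]/q[2]+d['cy']])
E
python3 - <<'E'
from h import *
for n in('top','scene'):
    d=grab(n,n+'0'); c,_=ray(d,0,0); print(n,d['fx'],c.round(), onz(d,320,200,0).round())
    import pickle; pickle.dump(d,open(n+'0.pkl','wb'))
print(robot.current_orientation(),robot.current_clock())
E
```

```text
top 512.984584789913 [ 391.   14. 1403.] [546.   1.   0.]
scene 438.41840582751604 [1131.  446. 1227.] [498. -13.   0.]
[[-9.48348317e-01  3.17230655e-01 -4.26413399e-04]
 [ 3.17230918e-01  9.48347907e-01 -8.89472343e-04]
 [ 1.22220360e-04 -9.78801114e-04 -9.99999514e-01]] 0.1
```

View pics/top0.png

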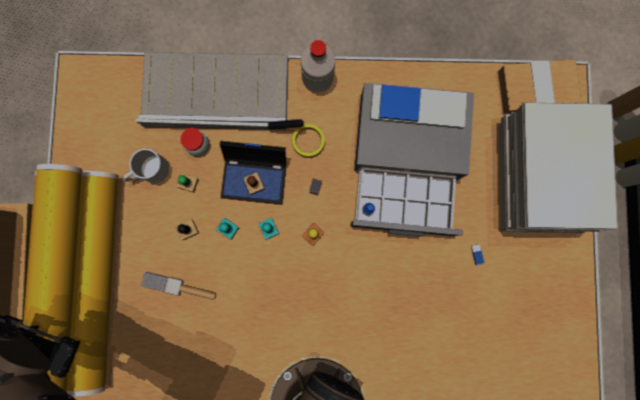

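View pics/scene0.png

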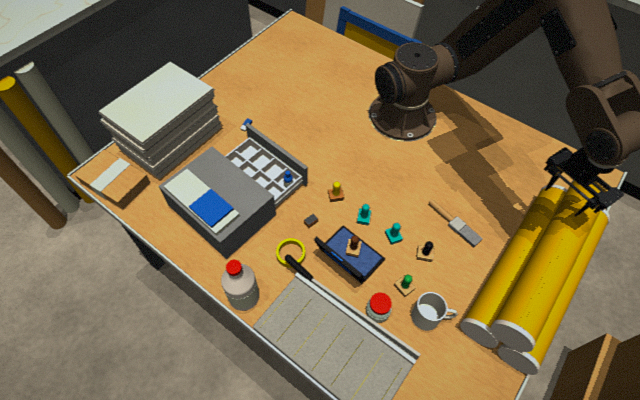

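Top view: stamps are green (186,181), black (186,229), yellow (313,234) and wood on the pad (253,182). The turquoise look-alikes at (228,228) and (269,228) are not meant. The drawer is at (405,200) with a blue bottle at (369,209). I'll confirm this in an enlarged crop.

Run:
```python
from h import *
import pickle
d=pickle.load(open('top0.pkl','rb')); f=d['frame']
cv2.imwrite('pics/crop1.png',cv2.resize(f[75:260,120:480],None,fx=2.2,fy=2.2,interpolation=cv2.INTER_CUBIC))
for n,(u,v) in dict(green=(186,181),black=(184,229),yellow=(313,234),wood=(253,182),t1=(226,227),t2=(268,227)).items():
    print(n,onz(d,u,v,94 if n=='wood' else 76).round())
for u,v in((354,223),(461,232)): print('front',onz(d,u,v,104).round())
for u,v in((359,170),(469,175),(364,86),(473,93)): print('cab',onz(d,u,v,114).round())
for u,v in((222,198),(281,202),(285,166),(222,162)): print('pad',onz(d,u,v,14).round())
```

```text
green [581. 352.  76.]
black [456. 352.  76.]
yellow [449.  18.  76.]
wood [579. 175.  94.]
t1 [463. 244.  76.]
t2 [465. 135.  76.]
front [477. -85. 104.]
front [ 459. -357.  104.]
cab [612. -96. 114.]
cab [ 604. -376.  114.]
cab [ 833. -107.  114.]
cab [ 820. -390.  114.]
pad [545. 268.  14.]
pad [537. 107.  14.]
pad [637.  99.  14.]
pad [644. 272.  14.]
```

View pics/crop1.png

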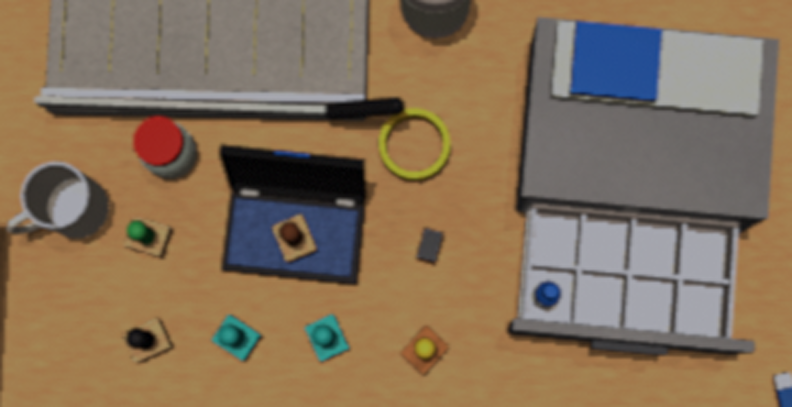

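```bash
cat >> h.py <<'E'
def down(a):
    a=np.radians(a); c,s=np.cos(a),np.sin(a)
    return np.array([[-s,c,0],[c,s,0],[0,0,-1.]])
def wray(d,p,R,u,v):
    x,y=(u-d['cx'])/d['fx'],(v-d['cy'])/d['fy']; r=np.hypot(x,y)
    k=np.array([0,0,1.]) if r<1e-9 else np.array([x/r*np.sin(r),y/r*np.sin(r),np.cos(r)])
    H=np.array(d['hand_eye']); return p+R@H[:3,3], R@H[:3,:3]@k
def wonz(d,u,v,z):
    c,r=wray(d,d['p'],d['R'],u,v); return c+r*(z-c[2])/r[2]
def wgrab(save=None):
    p=np.array(robot.current_ee_pos());R=np.array(robot.current_orientation())
    d=grab('wrist',save); d['p']=p;d['R']=R; return d
E
python3 - <<'E'
from h import *
import pickle
out={}
for n,(x,y,z) in dict(green=(560,345,230),black=(440,340,230),wood=(560,175,230),yellow=(440,18,230),drawer=(510,-215,330)).items():
    robot.movep([x,y,z],down(90)); out[n]=wgrab()
    print(n,robot.current_clock(),robot.current_joint_pos())
d=out['green']; print(d['fx'],d['cx'],d['cy'],d['hand_eye'])
pickle.dump(out,open('w.pkl','wb'))
fs=[cv2.resize(out[n]['frame'],(400,250)) for n in('green','black','wood','yellow')]
cv2.imwrite('pics/mont.png',np.vstack([np.hstack(fs[:2]),np.hstack(fs[2:])]))
cv2.imwrite('pics/wdr.png',out['drawer']['frame'])
E
```

```text
green 1.7583 [ 2.59765536e+01  3.10215539e+01  8.46043411e+01  7.44502474e-03
  6.43701429e+01 -6.40881617e+01]
black 2.3583 [ 3.09307900e+01  2.27486523e+01  9.92880512e+01 -3.56449850e-03
  5.78879866e+01 -5.91161525e+01]
wood 3.2417 [ 1.10096059e+01  2.52172965e+01  9.51257768e+01  1.73734067e-02
  5.96780601e+01 -7.90412771e+01]
yellow 4.1 [-6.14114165e+00  1.34405413e+01  1.14048903e+02  1.18859875e-02
  5.24494705e+01 -9.62086856e+01]
drawer 5.175 [-2.95758632e+01  1.73219215e+01  9.16924455e+01  1.40848438e-02
  7.10632624e+01 -1.19653805e+02]
309.70691628693146 322.0036566306355 201.88143826135143 [[-7.07379056e-04 -9.63544410e-01 -2.67547509e-01  7.48633645e+01]
 [ 9.99999613e-01 -5.41832221e-04 -6.92584938e-04 -6.64743292e-01]
 [ 5.22370485e-04 -2.67547895e-01  9.63544421e-01 -1.51486545e+02]
 [ 0.00000000e+00  0.00000000e+00  0.00000000e+00  1.00000000e+00]]
```

View pics/mont.png

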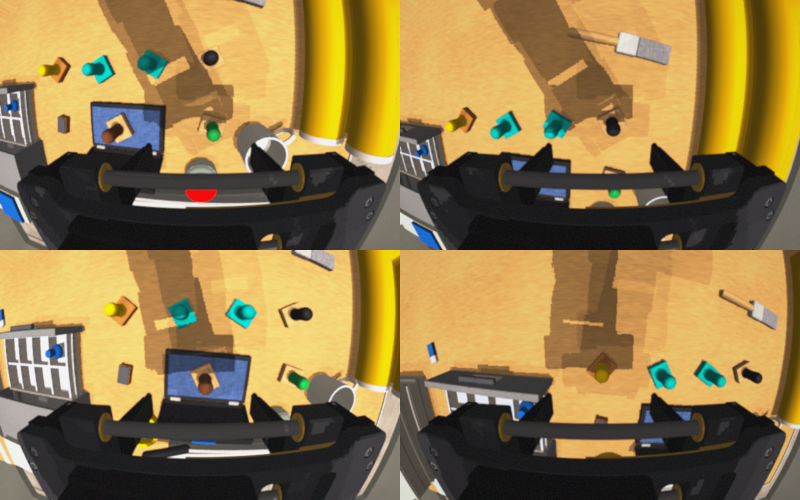

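View pics/wdr.png

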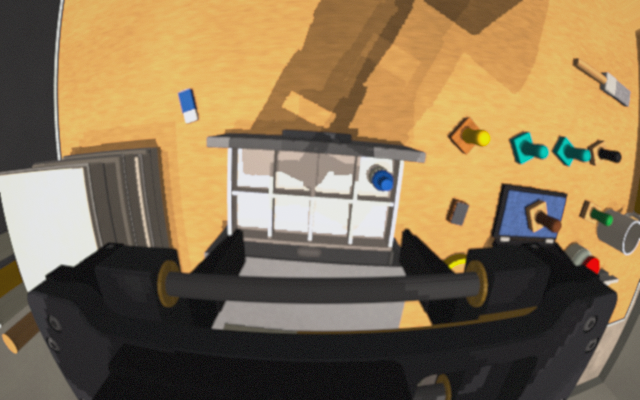

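The wrist views confirm green, black, wood (on the pad) and yellow, four stamps in all. The drawer view shows a blue bottle at (382,180) and divider junctions near row 193. Next I'll rectify the stamp patches at block-top height and enlarge the drawer.

```bash
cat >> h.py <<'E'
def wproj(d,P):
    H=np.array(d['hand_eye']); P=np.atleast_2d(P)
    q=((P-d['p'])@d['R']-H[:3,3])@H[:3,:3]; h=np.hypot(q[:,0],q[:,1])+1e-9; th=np.arctan2(h,q[:,2])
    return np.c_[d['cx']+d['fx']*th*q[:,0]/h, d['cy']+d['fy']*th*q[:,1]/h]
def patch(d,x0,y0,z,s=4,w=400,h=300):
    # rectified: right=+y?? -> columns: y decreasing to right, rows: x decreasing downwards (as top view)
    c,r=np.meshgrid(np.arange(w),np.arange(h)); X=x0+(h/2-r)/s; Y=y0+(w/2-c)/s
    m=wproj(d,np.c_[X.ravel(),Y.ravel(),np.full(X.size,z)]).astype(np.float32).reshape(h,w,2)
    return cv2.remap(d['frame'],m[...,0],m[...,1],cv2.INTER_CUBIC)
E
python3 - <<'E'
from h import *
import pickle
o=pickle.load(open('w.pkl','rb'))
P=[patch(o[n],x,y,z) for n,x,y,z in(('green',575,346,20),('black',455,346,20),('wood',577,172,38),('yellow',449,18,20))]
P=[cv2.convertScaleAbs(p,alpha=1.3) for p in P]
cv2.imwrite('pics/patch.png',np.vstack([np.hstack(P[:2]),np.hstack(P[2:])]))
t=pickle.load(open('top0.pkl','rb'))['frame'][160:240,345:470]
w=o['drawer']['frame'][125:255,205:430]
cv2.imwrite('pics/dr.png',np.vstack([cv2.resize(t,(500,320),interpolation=cv2.INTER_CUBIC)[:, :],cv2.resize(cv2.resize(w,None,fx=2,fy=2,interpolation=cv2.INTER_CUBIC),(450,260))[:, :] if 0 else cv2.copyMakeBorder(cv2.resize(w,(450,260),interpolation=cv2.INTER_CUBIC),0,0,0,50,0)]))
E
```

```text
(no output)
```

View pics/patch.png

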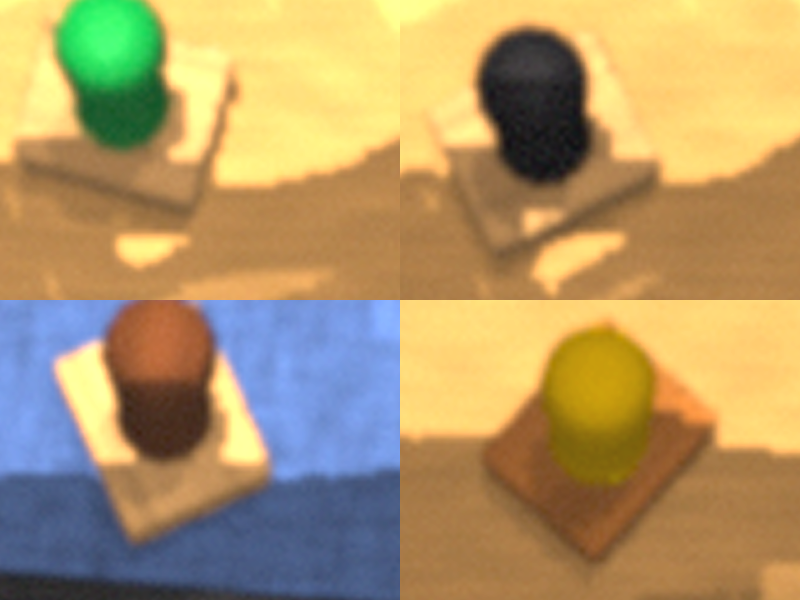

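View pics/dr.png

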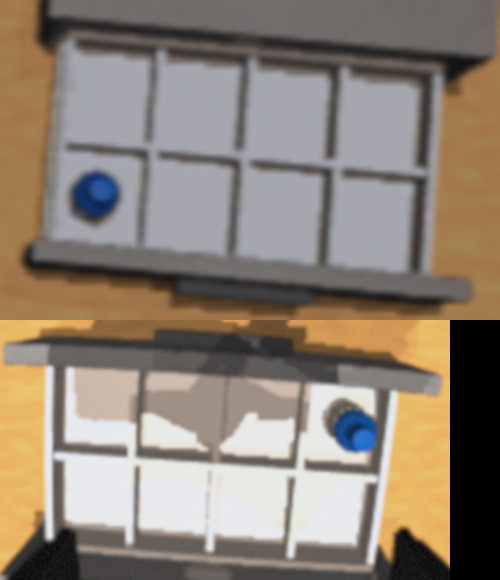

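Corner reading of the rectified patches gives these long-axis angles: green about 74°, black about 116°, wood about 25.5° and yellow about -41.5°. I'll triangulate the handles and divider junctions from masks and two views.

```bash
cat >> h.py <<'E'
def tri(rays):
    A=np.zeros((3,3));b=np.zeros(3)
    for c,r in rays:
        r=r/np.linalg.norm(r);M=np.eye(3)-np.outer(r,r);A+=M;b+=M@c
    X=np.linalg.solve(A,b)
    return X,[np.linalg.norm(np.cross(X-c,r/np.linalg.norm(r))) for c,r in rays]
E
python3 - <<'E'
from h import *
import pickle
t=pickle.load(open('top0.pkl','rb')); s=pickle.load(open('scene0.pkl','rb')); o=pickle.load(open('w.pkl','rb'))
# dividers: montage px -> image px
T=lambda a,b:(345+a/4-.4,160+b/4-.4); W=lambda a,b:(205+a/2-.25,125+(b-320)/2-.25)
J=[]
for name,a,b in(('div+31',(151,152),W(297,469)),('div0',(244,161),W(216,463)),('div-31',(336,168),W(135,459)),
  ('frontL',(34,245),W(438,380)),('frontR',(470,292),W(6,350))):
    X,e=tri([ray(t,*T(*a)),wray(o['drawer'],o['drawer']['p'],o['drawer']['R'],*b)]); print(name,X.round(1),np.round(e,1))
# handles: top view masks
g=cv2.cvtColor(t['frame'],cv2.COLOR_BGR2HSV)
for n,(u,v),z,h in(('green',(185,181),76,(45,80)),('yellow',(313,234),76,(22,32))):
    m=cv2.inRange(g,(h[0],120,60),(h[1],255,255)); m2=np.zeros_like(m); m2[v-10:v+10,u-10:u+10]=m[v-10:v+10,u-10:u+10]
    ys,xs=np.nonzero(m2); print(n,len(xs),xs.mean(),ys.mean(),onz(t,xs.mean(),ys.mean(),65).round(1))
for n,P in dict(green=(585,365,20),black=(457,359,20),wood=(587,181,38),yellow=(452,18,20)).items():
    print(n,'top',proj(t,P).round(1),proj(t,np.add(P,(0,0,56))).round(1),'scene',proj(s,np.add(P,(0,0,56))).round(1))
E
```

```text
div+31 [ 553.  -166.9   35. ] [1.6 1.6]
div0 [ 546.1 -227.2   46.5] [1. 1.]
div-31 [ 540.3 -284.7   60.5] [0. 0.]
frontL [480.9 -83.2  96.1] [2.5 2.5]
frontR [ 457.9 -359.9  102.4] [0.1 0.1]
green 53 181.58490566037736 179.32075471698113 [587.  366.9  65. ]
yellow 59 312.66101694915255 232.89830508474577 [452.2  19.3  65. ]
green top [186.5 182.5] [181.2 179.4] scene [408.5 276.4]
black top [186.6 229.6] [181.2 228.5] scene [429.6 243. ]
wood top [253.4 182.1] [250.9 178.9] scene [354.8 237.7]
yellow top [313.2 233.8] [313.1 232.8] scene [336.8 182.7]
```

Run:
```python
from h import *
import pickle
t=pickle.load(open('top0.pkl','rb')); o=pickle.load(open('w.pkl','rb')); w=o['drawer']
T=lambda a,b:(345+a/4-.4,160+b/4-.4); W=lambda a,b:(205+a/2-.25,125+(b-320)/2-.25)
for z in (40,47,54):
  A=[onz(t,*T(*p),z)[:2] for p in((66,146),(151,152),(244,161),(336,168),(424,173))]
  B=[wonz(w,*W(*p),z)[:2] for p in((372,479),(297,469),(216,463),(135,459),(55,456))]
  for P in(A,B):
    P=np.array(P); k=np.polyfit(P[:,1],P[:,0],1); print(z,np.degrees(np.arctan(-k[0])).round(2),P.mean(0).round(1),P[1:4].mean(0).round(1),np.linalg.norm(P[1]-P[3]).round(1))
P=[onz(t,*T(*p),104)[:2] for p in((34,245),(470,292))];print(np.round(P,1))
P=[wonz(w,*W(*p),104)[:2] for p in((438,380),(6,350))];print(np.round(P,1))
```

```text
40 -3.43 [ 546.8 -227.8] [ 546.6 -227.4] 124.1
40 -4.17 [ 550.1 -229. ] [ 549.  -228.1] 120.1
47 -3.43 [ 546.  -226.5] [ 545.8 -226.2] 123.5
47 -4.17 [ 548.3 -228.8] [ 547.2 -227.9] 118.2
54 -3.43 [ 545.2 -225.3] [ 545.  -224.9] 122.9
54 -4.17 [ 546.5 -228.6] [ 545.4 -227.7] 116.3
[[ 482.8  -82.9]
 [ 458.  -359.4]]
[[ 477.6  -85.8]
 [ 457.7 -359.3]]
```

```bash
cat >> h.py <<'E'
C=np.array([547.,-227.5]); YAW=-3.8
def bay(bx,by):
    a=np.radians(YAW); return C+np.array([[np.cos(a),-np.sin(a)],[np.sin(a),np.cos(a)]])@np.array([bx,by])
def pick(x,y,zs,long,a):
    """zs: sole height; a: tool angle"""
    robot.set_gripper(44,20)
    robot.movep([x,y,zs+130],down(a)); robot.move_straight([x,y,zs+56],v=120)
    robot.set_gripper(10,20); op=robot.current_opening()
    robot.move_straight([x,y,210],v=150)
    print('pick',op,robot.current_opening(),robot.current_clock()); return 20<robot.current_opening()<28
def place(bx,by,a,zend=62):
    x,y=bay(bx,by)
    robot.movep([x,y,210],down(a)); robot.move_straight([x,y,115],v=120)
    hit=robot.move_straight([x,y,zend],v=35,force_limit=4)
    print('place',hit,np.round(robot.current_ee_pos(),1),np.round(robot.current_ft_force(),1))
    return hit
def release():
    robot.set_gripper(36); p=np.array(robot.current_ee_pos()); robot.move_straight([p[0],p[1],210],v=150); print(robot.current_clock())
E
python3 - <<'E'
from h import *
if pick(452,18.5,0,-41.5,48.5): place(35,-92,86.2)
wgrab('y1')
E
```

```text
pick 23.239027142836196 23.797090679919272 9.7667
place True [ 575.8 -321.4   71. ] [0.8 1.4 3. ]
```

View pics/y1.png

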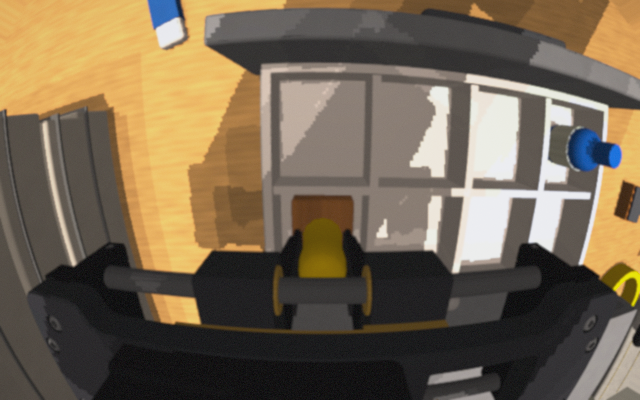

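Yellow sits squarely in the rear right bay (block at 322,215) and the floor is at about z = 15. I'll release it and re-measure the others in case one was knocked.

```bash
cat >> h.py <<'E'
def check(P):
    """mean colour difference around stamps vs first top image, and blob centroid shift"""
    import pickle
    t0=pickle.load(open('top0.pkl','rb')); t=grab('top')
    for n,(x,y,z) in P.items():
        u,v=proj(t,(x,y,z+40)).astype(int); s=np.s_[v-9:v+10,u-11:u+12]
        (dx,dy),r=cv2.phaseCorrelate(t0['frame'][s].mean(2),t['frame'][s].mean(2)); print(n,round(dx,2),round(dy,2),round(r,2), cv2.absdiff(t0['frame'][s],t['frame'][s]).mean().round(1))
E
python3 - <<'E'
from h import *
release()
check(dict(green=(586,366,0),black=(457,359,0),wood=(587,181,18)))
if pick(587,181.5,18,25.5,115.5):
    place(35,-31,86.2); wgrab('w1'); release()
check(dict(green=(586,366,0),black=(457,359,0),wood=(587,181,18)))
E
```

```text
14.8167
green -0.02 -0.01 1.0 23.2
black -0.04 0.02 1.0 21.8
wood 0.0 0.02 1.0 19.9
pick 23.46004169205905 23.940799519145166 19.4333
place True [ 579.8 -260.7   71. ] [ 0.7 -0.5  1.2]
24.75
green 0.0 -0.02 1.0 22.3
black -0.0 0.04 1.0 21.0
wood -0.55 1.25 -0.17 37.5
```

Run:
```python
from h import *
if pick(457,359.3,0,116,26):
    place(-35,-92,-93.8); wgrab('b1'); release()
check(dict(green=(586,366,0)))
robot.movep([560,360,230],down(-16)); d=wgrab()
m=cv2.inRange(cv2.cvtColor(d['frame'],cv2.COLOR_BGR2HSV),(50,150,60),(75,255,255))
ys,xs=np.nonzero(m); print(len(xs),wonz(d,xs.mean(),ys.mean(),52).round(1))
p=np.hstack([cv2.resize(d['frame'],(480,300)),cv2.resize(cv2.imread('pics/b1.png')[:,150:],(300,300))]); cv2.imwrite('pics/g2.png',p)
```

```text
pick 23.509317791070277 23.713750261857523 29.9167
place True [ 506.1 -317.1   70.8] [ 0.4 -1.   2.5]
36.0333
green -0.03 -0.02 1.0 20.0
414 [586.5 365.3  52. ]
```

View pics/g2.png

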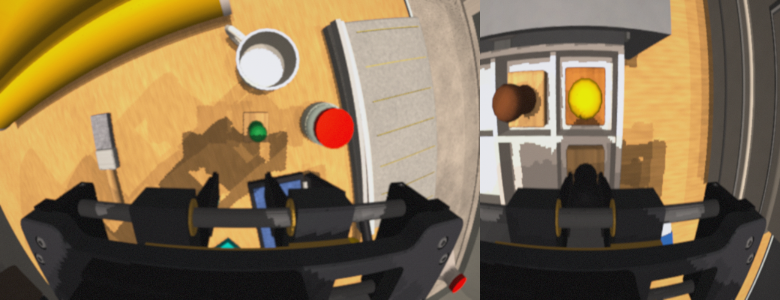

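Green is where it was, clear of mug and jar; wood and yellow stand upright in the rear bays and black is going into the front right one.

Run:
```python
from h import *
if pick(586,365.8,0,74,-16):
    place(-35,-31,-93.8); release()
x,y=bay(-10,20); robot.movep([x-20,y+0,330],down(86.2)); d=wgrab('after')
t=grab('top')['frame']
cv2.imwrite('pics/after2.png',np.hstack([cv2.resize(d['frame'][80:280,190:490],(450,300)),cv2.resize(t[80:260,130:470],(340,300) if 0 else (350,300))]))
```

```text
pick 23.56352007238395 23.76894664219477 41.8833
place True [ 509.9 -256.    71. ] [-0.2  0.1  0.8]
47.7667
```

View pics/after2.png

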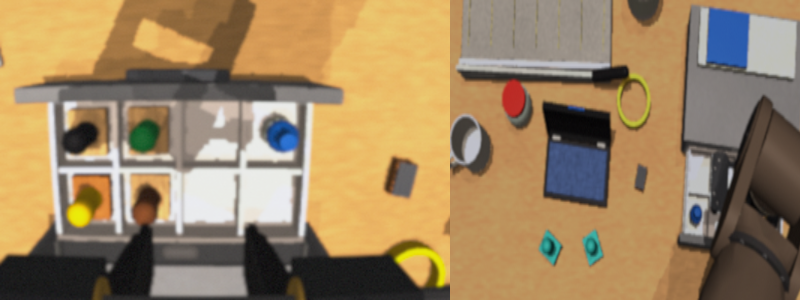

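All four stamps (black, green, yellow, wood) sit flat in bays and the blue bottle stands. Now I'll push the drawer home by the pull.

Run:
```python
from h import *
robot.set_gripper(0)
A=down(86.2); P=lambda o,z:[*bay(o,0),z]
robot.movep(P(-135,200),A); robot.move_straight(P(-135,83),v=120)
print('contact',robot.move_straight(P(20,83),v=60,force_limit=15),np.round(robot.current_ee_pos(),1),np.round(robot.current_ft_force(),1))
print('home',robot.move_straight(P(70,83),v=25,force_limit=18),np.round(robot.current_ee_pos(),1),np.round(robot.current_ft_force(),1),robot.current_clock())
```

```text
contact False [ 566.6 -228.8   83. ] [-4.1 -0.8  1.1]
home True [ 580.4 -229.6   82.5] [-1.7  0.  -0.2] 56.6667
```

Run:
```python
from h import *
P=lambda o,z:[*bay(o,0),z]
for i in range(2): print('home',robot.move_straight(P(60,83),v=15,force_limit=18),np.round(robot.current_ee_pos(),2),np.round(robot.current_ft_force(),1),robot.current_clock())
wgrab('d1')
```

```text
home True [ 580.36 -229.44   81.83] [-0.9 -0.7  0.4] 57.2417
home True [ 580.38 -229.25   81.28] [0.1 0.2 0.1] 57.775
```

View pics/d1.png

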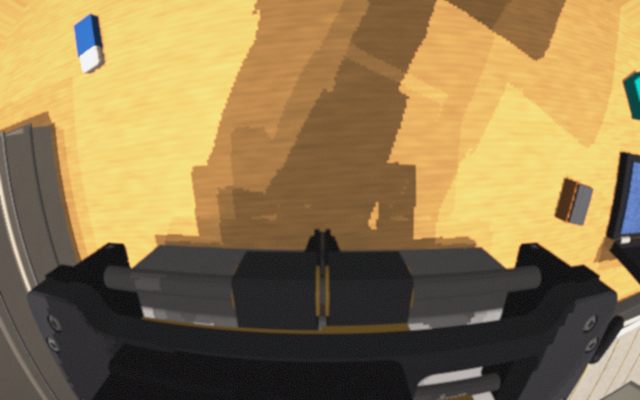

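Run:
```python
from h import *
robot.move_straight([*bay(0,0),85],v=60); robot.move_straight([*bay(-30,0),330],v=200); d=wgrab()
robot.movep([500,120,300],down(90)); t=grab('top')
cv2.imwrite('pics/home.png',np.hstack([cv2.resize(d['frame'][60:280,150:490],(440,300)),cv2.resize(t['frame'][80:260,200:480],(360,300))]))
import pickle; pickle.dump(t,open('t2.pkl','wb')); print(robot.current_clock())
```

```text
61.325
```

View pics/home.png

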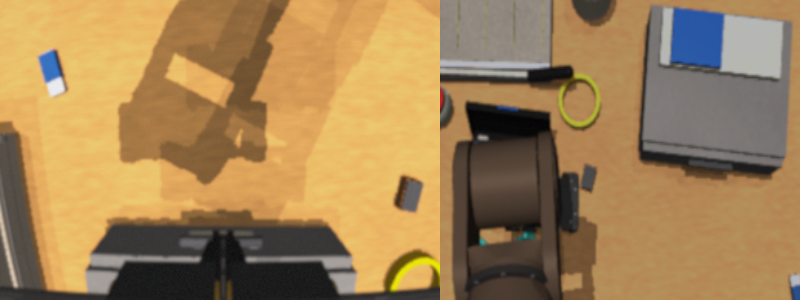

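The drawer front is flush with the cabinet: no slot is visible, and the push ended at a rigid stop twice. Now the lid: I'll get behind it and follow its arc down.

Run:
```python
from h import *
a=np.radians(-3); e=np.array([np.cos(a),np.sin(a)]); H=np.array([641,182.6]); A=down(87)
def T(x,z): # corner of fingertip at x (pad frame, from hinge), height z above hinge
    p=H+e*(x+10); return [p[0],p[1],z+14.5+19]
robot.movep(T(70,130),A); robot.move_straight(T(70,68),v=120)
for th in range(105,-1,-7):
    t=np.radians(th); r=70; q=np.array([-r*np.cos(t),r*np.sin(t)])+13.5*np.array([np.sin(t),np.cos(t)])
    if th>90: q[1]=68
    hit=robot.move_straight(T(q[0],q[1]),v=70,force_limit=15)
    print(th,hit,np.round(robot.current_ft_force(),1),end=' ')
    if hit: break
print(np.round(robot.current_ee_pos(),1))
p=np.array(robot.current_ee_pos())
print(robot.move_straight(p-[0,0,10],v=15,force_limit=12),np.round(robot.current_ee_pos(),1),np.round(robot.current_ft_force(),1),robot.current_clock())
```

```text
105 False [-0.8  0.1  0.3] 98 False [-0.9  0.5  0.1] 91 False [-0.1 -0.5 -0.1] 84 False [ 0.2 -0.8  0.2] 77 False [ 1.3 -0.3  0.4] 70 False [-0.   0.3 -0.5] 63 False [ 0.7 -0.5  0.6] 56 False [-0.  -0.8 -0.7] 49 False [-0.4  0.2 -0.2] 42 False [ 1.5  0.2 -1.1] 35 False [-0.3  0.4 -0.1] 28 False [-1.6 -0.9  0.8] 21 False [-0.1 -0.3  0.2] 14 False [-0.1 -0.8  0.5] 7 False [ 0.1 -0.3  0.5] 0 True [-0.7  0.   9.5] [581.7 185.9  47.2]
True [581.7 185.9  47.2] [-1.7 -0.8  7.2] 68.0417
```

Run:
```python
from h import *
p=np.array(robot.current_ee_pos()); robot.move_straight(p+[0,0,150],v=120)
robot.movep([420,330,330],down(90)); robot.wait(.5); t=grab('top'); s=grab('scene')
cv2.imwrite('pics/fin.png',np.vstack([cv2.resize(t['frame'][80:240,120:480],(675,300)),cv2.resize(s['frame'][110:290,150:460],(675,300) if 0 else (517,300))[:, :] if 0 else cv2.copyMakeBorder(cv2.resize(s['frame'][110:290,150:460],(517,300)),0,0,0,158,0)]))
```

```text
(no output)
```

View pics/fin.png

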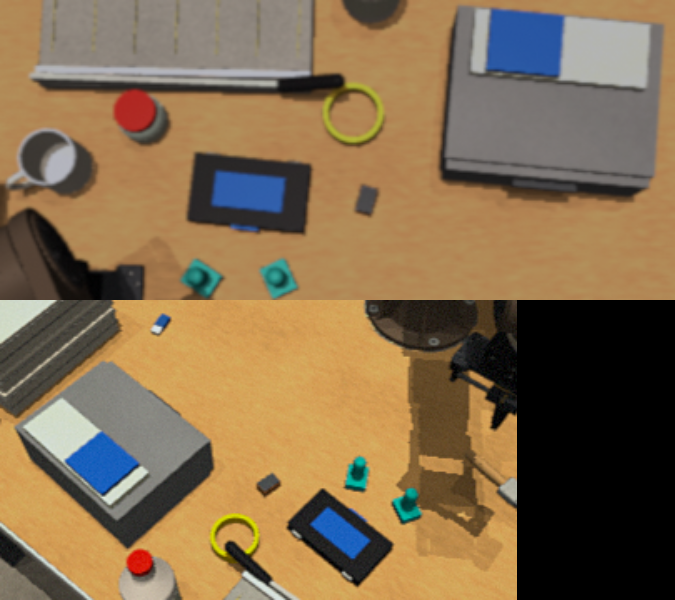

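The lid lies flat (about 250,192), the drawer is flush with the cabinet (about 548,180), and the bystanders are in place. Handing in.

```bash
python3 -c "
from workcell import robot
print(robot.finish_job())"
```

```text
the job is handed in; nothing more can be done
None
```

The job is handed in, but no verdict came back: all four stamps present (red and white were absent) went upright into drawer bays, the drawer is pushed home to a firm stop, and the ink pad lid is closed; the blue refill bottle was standing before the drawer was closed, and the final pictures show the bystanders in place.

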